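Uncouple the drawbar from the hitch stand

TASK

Uncouple the trolley drawbar from its hitch stand: wind the handwheel clockwise until the hold-down slide touches its stop, then pull the coupler latch sideways against its spring and lift the tongue until the coupler is at least 80 mm up, clear of the ball. The program finishes while holding: keep the tongue raised and still in the gripper at the end, carried by nothing but the gripper and its pivot, with the hold-down left back at its stop. Leave the valve cap, the pipe collar and the spanner where they are.

Things in the scene. Friction and masses are not known exactly. Their poses are not given: they have to be found in the camera images.
- mount: Fixed hitch stand: grey steel base plate 400 x 360 x 12 mm on the bench, turned up to 14 degrees. Origin on the bench surface. Its x axis runs along the tongue, away from the robot; y left, z up. In this frame (mm): ball centre (0, 100, 80); tongue pivot axis through (240, 100, 85), parallel to y; handwheel axis vertical through (0, -115). All parts of the hitch move with it.
- socket (a point): Point of the tongue at the ball's centre when coupled, 80 mm above the bench then. The tongue is an aluminium drawbar, 40 x 40 mm, with a box-shaped coupler (75 x 66 mm, top 112.5 mm above the bench) at its robot end. It swings up about its pivot pin, 240 mm from the ball towards the stand's +x, and falls back if let go. Lifting the coupler takes about 3 to 7 N.
- tongue (a joint): Tongue angle (rad): 0 coupled, grows as the coupler rises, stop at 0.8. Coupler height gain is about 240 mm x sin(angle): 80 mm up is 0.34.
- latch_tab (a point): Grip point in the latch's upright tab: dark steel block 24 mm (stand's x) x 14 mm (stand's y) x 45 mm tall, on the latch plate on top of the coupler. The point is on its centre line, 20 mm below its top, 145.5 mm above the bench when coupled. The tab moves and tilts with the tongue.
- latch (a joint): Latch slide (m): 0 engaged, grows as the tab is pulled to the stand's +y, away from the handwheel (the side where the latch's skirt hangs down), end 0.018. Its bolt reaches under a collar below the ball and bars the lift; it is free of the ball from 0.014. Spring 3.5 N at 0, 8 N at 0.018; springs back when let go.
- wheel (a joint): Handwheel angle (rad), grows clockwise seen from above, end of travel 9.4; starts between 0 and 3.2; about 0.05 N m of friction, stays where left. Black disc wheel 120 mm across, vertical axis, top 98 mm above the bench. Clockwise draws the hold-down back 3.19 mm per rad; both come to a hard end together.
- crank_grip (a point): Middle of the wheel's grey crank handle: upright cylinder 20 mm across, 100 to 145 mm above the bench, 46 mm from the wheel's axis, turning freely on its pin, so it can be gripped from above and carried round without turning the gripper. The point is on its axis, 128 mm above the bench.
- holddown (a joint): Hold-down slide (m): starts at 0 to 0.010 with its finger over a lug on the coupler's -y side, blocking the lift; grows as it draws back along the stand's -y; touches the stop at 0.030; clears the lug from about 0.012. Moved only by the handwheel.
- stop_face (a point): Middle of the upper part of the stop's face, on a dark steel block 64 mm wide between wheel and slide, 60 mm above the bench; the slide's steel block comes to rest flat against it.
- slide_back (a point): Point on the rear face of the hold-down slide's steel block, 60 mm above the bench; meets point stop_face when fully drawn back.
- ball: Fixed 50 mm steel tow ball, top 105 mm above the bench, on a 20 mm neck with a 44 mm collar under it, mostly hidden in the coupler. Origin on the stand's plate under the ball, 68 mm below the ball's centre.
- valve_cap: Bystander: grey steel cylinder valve cap, 80 mm across, 112 mm tall, standing to the left of the stand. Origin at its foot.
- pipe_collar: Bystander: orange-brown pipe collar, ring 110 mm across, 60 mm tall, to the right of the stand. Origin at its foot.
- spanner: Bystander: steel spanner lying on the bench between robot and stand.

How it is judged:
By the outcome, as a careful person would: the job done as asked, in the order asked, and still so for the second after the job is handed in, while the arm keeps its last pose, push and grip.
It also fails if it takes over 58 s, if anything falls off the work surface, if the arm or the gripper's body presses on something with over 40 N, if the wrist force passes 120 N, or if a joint passes its speed limit or range.

ROBOT

A 7-joint arm with a two-finger parallel gripper is mounted at the origin on the work surface. World frame = base frame: x ahead of the robot, y to its left, z up, the work surface at z = 0. Lengths are in mm, angles in rad, forces in N, time in s.
With the tool pointing down it reaches from about 400 to 875 mm from the base axis. Payload 4.4 kg.
Tool frame: the origin (TCP) lies at the very end of the fingers, on their centre line; the grasp point (between the pads) lies 19 mm behind it; z points along the fingers, y is the line along which they close (so a half turn about z gives the same grasp; the last joint's range is limited). The gripper opens to 85 mm and grips with 20 to 120 N. Pads are 22 mm wide; open, the fingers measure 114 mm over their backs; the gripper's body (76 mm by 85 mm) begins 54 mm behind the grasp point. The pads swing forward as they close: fully open they stand 13 mm farther back than shut.
Start: joints at [-1.397, 0.628, 0.038, 1.517, -0.027, 0.996, -0.02], TCP at [154.355, 631.421, 231.313] pointing down, gripper open.
Joint ranges: [-3.06, 3.06], [-0.37, 2.12], [-1.25, 1.32], [0.18, 2.47], [-1.1, 4.24], [0.23, 1.98], [-2.94, 2.94]. Speed limits (rad/s): [2.57, 2.57, 3.14, 3.14, 3.14, 3.14, 3.14].

INTERFACE

Orientations are given as [roll, pitch, yaw] about the fixed x, y, z axes, in that order (R = Rz(yaw) Ry(pitch) Rx(roll)).
In Python, from cell import read_state, get_image, camera_params, finish_job gives the robot as it stands.
- The arm moves only by the tool arm_command, never from a script. Its argument "deltas" is a list of rows, each an object of numbers: "dx", "dy", "dz": the shift along the world's x, y, z in m; "yaw": the turn about the world's z in degrees; "jaw": the opening, from 0 (shut) to 1 (fully open). A call has 1 to 20 rows; each row is the pose to reach, as a shift and turn from the pose commanded when the call began; what a row does not reach only later rows make up. A row lasts 1/10 s, in which the tool goes at most 50 mm and 8.59 degrees, less where a joint would pass 70% of its speed; a pose out of reach is approached as far as the arm can. A call with a gripper value outside its range is refused whole. The fingers move at their own pace and stop on an object; the grip force is fixed at half the most. Time passes only in rows, so rows that repeat a pose let the fingers close. It gives the time, the measured TCP pose, the force, the opening and the grip force at its end, in the units of the state.
- read_state(): the state, without advancing time (a new reading comes with each control period).
- get_image(name): name is "scene" or "side" or "wrist"; returns (picture, depth): 420x560x3 uint8, red, green, blue; 420x560 float32, mm along the optical axis (not along the pixel's ray), 0 where there is no reading.
- camera_params(name): a dict with "camera_matrix" (3x3 intrinsics, pixels), "k1" (the pictures are not rectified: a ray, as slopes to the right and down, at radius r is drawn at 1 + k1 r^2 times it, then the intrinsics apply), "extrinsics" (4x4, takes a point from camera to world coordinates). Camera axes: x right, y down, z forward; pixel columns grow to the right and rows downward; lengths in mm; the calibration is good to about 2 mm. A picture is of the moment at which its call begins: read the wrist's pose just before it. camera_params takes no time and is no camera call; for the wrist camera it gives the pose at the moment of the call.
- finish_job(): hands the job in; it is judged then, once.
The state is a dict: "clock": time; "qpos": joint angles; "qd": joint speeds; "tau": joint torques, N m; "eef_pos": TCP position; "tool_rot": TCP orientation; "force": force on the tool from outside, world axes, zero at the start; "torque": the same for the moment, N m; "width": finger opening in mm; "gripper_force": force on a finger pad.
Only numpy, scipy, OpenCV 4.12 (cv2) and the standard library are available. Lean on these libraries where they do the work, as an engineer would, in place of code of your own. Each camera call takes 0.05 s, during which the arm holds its last target. There are 200 camera calls.

## Working session

There is one attempt and no reset: what is moved stays moved. The work goes in short steps, Python scripts to look and compute and a tool call to move; the robot and the scene stay as the last step left them, time stands still between calls to the robot, and variables do not carry over. Pictures are saved under pics/ and viewed, at most 10 in all, crops included, and the job is handed in when it is done.

Besides the shell and the picture viewer there is one more tool, called after ">>>" as name(argument=value, ...) on one line, values as JSON. arm_command: Moves the arm, as the interface text tells. Its arguments: {"type":"object","properties":{"deltas":{"type":"array"}},"required":["deltas"]}

```bash
mkdir -p pics; cat > h.py <<'E'
import numpy as np, cv2
from cell import read_state, get_image, camera_params, finish_job
def cloud(name):
    p=camera_params(name); im,d=get_image(name)
    return im,d,p
def pts(d,p):
    K=np.array(p["camera_matrix"],float);v,u=np.indices(d.shape)
    uv=np.stack([u,v],-1).reshape(-1,1,2).astype(np.float64)
    n=cv2.undistortPoints(uv,K,np.array([p["k1"],0,0,0,0.])).reshape(d.shape+(2,))
    c=np.dstack([n*d[...,None],d]); E=np.array(p["extrinsics"])
    return c@E[:3,:3].T+E[:3,3]
def save(im,f): cv2.imwrite("pics/"+f,cv2.cvtColor(im,cv2.COLOR_RGB2BGR))
E
python3 - <<'E'
from h import *
print(read_state())
for n in("scene","side"):
    im,d,p=cloud(n); save(im,n+".png"); np.savez(n+".npz",im=im,d=d,X=pts(d,p)); print(n,p)
E
```

```text
{'clock': 0.0, 'qpos': array([-1.39677788,  0.62934819,  0.03845458,  1.51835313, -0.0270136 ,
        0.99629677, -0.01999542]), 'qd': array([ 7.60920087e-05, -5.55582904e-05, -1.07848850e-03,  2.66462982e-04,
       -3.39250459e-04,  3.72874705e-04,  7.18483667e-04]), 'tau': array([ 2.84442995e-04, -5.63417423e+01,  1.22614793e+00, -1.93434674e+01,
        1.10481508e-02,  1.06311188e-02,  1.97582345e-06]), 'eef_pos': array([154.22044699, 630.80485008, 230.39273406]), 'tool_rot': array([-3.13970564e+00,  2.07483826e-05,  2.90176153e+00]), 'force': array([-0.2255116 ,  0.26877637,  0.34497485]), 'torque': array([ 0.02138206, -0.00907498, -0.03522607]), 'gripper_force': 0.0, 'width': 85.59592663484342}
scene {'camera_matrix': array([[383.17200002,   0.        , 279.52779909],
       [  0.        , 383.17200002, 211.67783959],
       [  0.        ,   0.        ,   1.        ]]), 'k1': -0.08172388527665637, 'extrinsics': array([[ 1.55428796e-01,  8.57102990e-01, -4.91137816e-01,
         9.77596325e+02],
       [ 9.87843209e-01, -1.36252041e-01,  7.48410078e-02,
        -6.30555433e+01],
       [-2.77207845e-03, -4.96799604e-01, -8.67860858e-01,
         7.99894132e+02],
       [ 0.00000000e+00,  0.00000000e+00,  0.00000000e+00,
         1.00000000e+00]])}
side {'camera_matrix': array([[421.31988696,   0.        , 289.06431665],
       [  0.        , 421.31988696, 206.32583266],
       [  0.        ,   0.        ,   1.        ]]), 'k1': 0.0013127121260521437, 'extrinsics': array([[ 7.85782534e-01, -3.26921540e-01,  5.25041060e-01,
         1.31186424e+02],
       [-6.18064713e-01, -3.83098668e-01,  6.86462978e-01,
        -5.52964956e+02],
       [-2.32770033e-02, -8.63919971e-01, -5.03090911e-01,
         5.44119098e+02],
       [ 0.00000000e+00,  0.00000000e+00,  0.00000000e+00,
         1.00000000e+00]])}
```

View pics/scene.png

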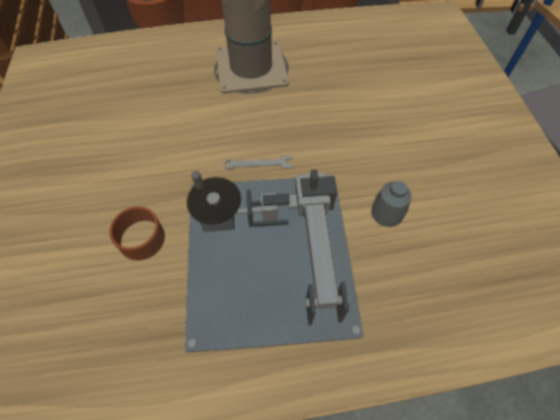

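View pics/side.png

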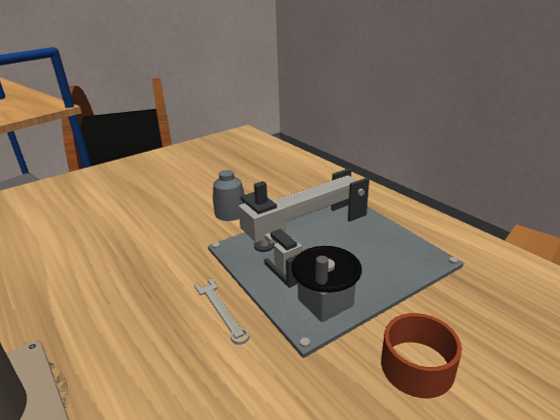

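The scene view shows the wheel at (213,200) with its crank handle at (197,182), the tab at (314,180), the tongue running to its pivot at (325,300), the cap at (391,203) and the collar at (136,232). In the side view the tab is at (261,193) and the handle at (322,268).

```bash
python3 - <<'E'
from h import *
from scipy.optimize import least_squares
S={}
for n,tb,hd,wh in(("scene",(314,180),(197,182),(213,200)),("side",(261,193),(322,268),(328,268))):
    z=np.load(n+".npz");X=z["X"];im=z["im"].astype(int)
    v,u=np.indices(X.shape[:2]); ok=z["d"]>0
    near=lambda c,r:ok&(abs(u-c[0])<r)&(abs(v-c[1])<r)
    T=X[near(tb,28)&(X[...,2]>120)]; t=T[T[:,2]>T[:,2].max()-6]
    print(n,"tab n",len(T),"zmax",T[:,2].max().round(1),"top mean",t.mean(0).round(1),"lo",T.min(0).round(),"hi",T.max(0).round())
    H=X[near(hd,25)&(X[...,2]>108)&(X[...,2]<160)]; t=H[H[:,2]>H[:,2].max()-5]
    print(" handle n",len(H),"zmax",H[:,2].max().round(1),"top",t.mean(0).round(1),"mean",H.mean(0).round(1),H.min(0).round(),H.max(0).round())
    m=near(wh,45)&(im.max(-1)<50)&(abs(X[...,2]-98)<5)
    hull=cv2.convexHull(X[m][:,:2].astype(np.float32))
    (c,r)=cv2.minEnclosingCircle(hull); print(" wheel",len(X[m]),c,r,np.median(X[m][:,2]))
    # plate
    m=ok&(abs(X[...,2]-12)<3.5)&(im.max(-1)-im.min(-1)<40)
    m=cv2.morphologyEx(m.astype(np.uint8),cv2.MORPH_OPEN,np.ones((5,5)))
    k,l,s,_=cv2.connectedComponentsWithStats(m); b=1+s[1:,4].argmax()
    print(" plate",s[b],cv2.minAreaRect(X[l==b][:,:2].astype(np.float32)),np.median(X[l==b][:,2]))
    for nm,c in(("cap",(397,190) if n=="scene" else (227,195)),):
        P=X[near(c,12)&(X[...,2]>80)]; print(nm,P.mean(0).round(),P[:,2].max() if len(P) else 0)
E
```

```text
scene tab n 570 zmax 168.4 top mean [541.6  74.8 165.3] lo [517.  49. 120.] hi [568. 126. 168.]
 handle n 148 zmax 148.2 top [ 488.2 -167.5  145.6] mean [ 492.3 -167.1  133.8] [ 477. -178.  108.] [ 499. -158.  148.]
 wheel 1282 (529.9031982421875, -137.68911743164062) 55.13877868652344 95.16875598995858
 plate [  185   205   176   146 15873] ((671.4976196289062, -40.85530090332031), (359.8555603027344, 322.7742004394531), 85.7082290649414) 12.178530699247858
cap [573. 257. 103.] 115.703601915131
side tab n 350 zmax 165.9 top mean [538.9  72.2 163.3] lo [517.  49. 120.] hi [560. 124. 166.]
 handle n 300 zmax 145.8 top [ 486.3 -168.7  143.6] mean [ 484.  -171.3  130.2] [ 477. -178.  108.] [ 497. -158.  146.]
 wheel 1580 (522.8436889648438, -140.40431213378906) 59.16779327392578 94.498124614946
 plate [  212   206   248   147 14187] ((631.7172241210938, -37.27642822265625), (361.4930419921875, 400.807861328125), 85.60609436035156) 11.078242423318102
cap [553. 240.  86.] 93.22160568178049
```

>>> arm_command(deltas=[{"dx": 0.03, "dy": -0.03, "dz": 0.01, "yaw": 2}, {"dx": 0.06, "dy": -0.06, "dz": 0.01, "yaw": 4}, {"dx": 0.09, "dy": -0.09, "dz": 0.01, "yaw": 6}, {"dx": 0.12, "dy": -0.12, "dz": 0.01, "yaw": 9}, {"dx": 0.15, "dy": -0.15, "dz": 0.01, "yaw": 9}, {"dx": 0.18, "dy": -0.18, "dz": 0.01, "yaw": 9}, {"dx": 0.21, "dy": -0.21, "dz": 0.01, "yaw": 9}, {"dx": 0.24, "dy": -0.24, "dz": 0.01, "yaw": 9}, {"dx": 0.27, "dy": -0.27, "dz": 0.01, "yaw": 9}, {"dx": 0.3, "dy": -0.3, "dz": 0.01, "yaw": 9}, {"dx": 0.32, "dy": -0.34, "dz": 0.01, "yaw": 9}, {"dx": 0.33, "dy": -0.38, "dz": 0.01, "yaw": 9}, {"dx": 0.333, "dy": -0.42, "dz": 0.01, "yaw": 9}, {"dx": 0.333, "dy": -0.46, "dz": 0.01, "yaw": 9}, {"dx": 0.333, "dy": -0.5, "dz": 0.01, "yaw": 9}, {"dx": 0.333, "dy": -0.54, "dz": 0.01, "yaw": 9}, {"dx": 0.333, "dy": -0.58, "dz": 0.01, "yaw": 9}, {"dx": 0.333, "dy": -0.6, "dz": 0.01, "yaw": 9}, {"dx": 0.333, "dy": -0.6, "dz": 0.01, "yaw": 9}, {"dx": 0.333, "dy": -0.6, "dz": 0.01, "yaw": 9}])

```text
invalid input at $.deltas[0]: expected keys dx, dy, dz, yaw, jaw
```

```bash
python3 - <<'E'
from h import *
s=read_state();print(s["clock"],s["eef_pos"],s["tool_rot"],s["qpos"])
im,d,p=cloud("wrist");save(im,"w1.png");X=pts(d,p);np.savez("w1.npz",im=im,d=d,X=X)
m=(d>0)&(X[...,2]>105)&(X[...,2]<175)&(X[...,0]>440)&(X[...,0]<640)&(abs(X[...,1])<250)
k,l,st,c=cv2.connectedComponentsWithStats(m.astype(np.uint8))
for i in range(1,k):
    if st[i,4]>40:
        P=X[l==i];t=P[P[:,2]>P[:,2].max()-5];print(c[i].round(),st[i,4],P[:,2].max(),t.mean(0).round(1),t.min(0).round(),t.max(0).round(),P.min(0).round(),P.max(0).round())
E
```

```text
0.1 [154.21126375 630.8620163  230.46476758] [-3.13986140e+00  1.53973880e-05  2.90179939e+00] [-1.39680935  0.629276    0.03845403  1.51827409 -0.02701054  0.99629204
 -0.01999292]
```

View pics/w1.png

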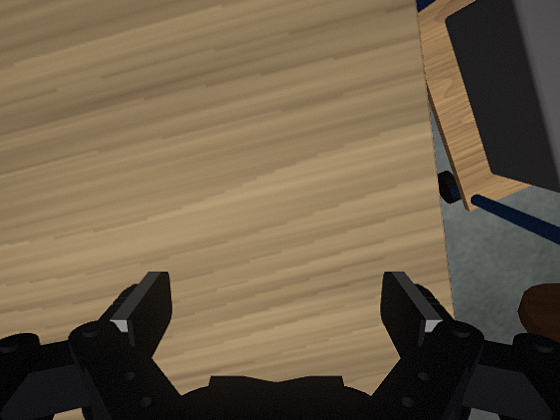

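The move was refused because every row needs all keys. The arm hasn't moved, and the wrist view shows only bare bench with its edge at column ~430.

>>> arm_command(deltas=[{"dx": 0.03, "dy": -0.03, "dz": 0.01, "yaw": 2, "jaw": 1}, {"dx": 0.06, "dy": -0.06, "dz": 0.01, "yaw": 4, "jaw": 1}, {"dx": 0.09, "dy": -0.09, "dz": 0.01, "yaw": 6, "jaw": 1}, {"dx": 0.12, "dy": -0.12, "dz": 0.01, "yaw": 9, "jaw": 1}, {"dx": 0.15, "dy": -0.15, "dz": 0.01, "yaw": 9, "jaw": 1}, {"dx": 0.18, "dy": -0.18, "dz": 0.01, "yaw": 9, "jaw": 1}, {"dx": 0.21, "dy": -0.21, "dz": 0.01, "yaw": 9, "jaw": 1}, {"dx": 0.24, "dy": -0.24, "dz": 0.01, "yaw": 9, "jaw": 1}, {"dx": 0.27, "dy": -0.27, "dz": 0.01, "yaw": 9, "jaw": 1}, {"dx": 0.3, "dy": -0.3, "dz": 0.01, "yaw": 9, "jaw": 1}, {"dx": 0.32, "dy": -0.34, "dz": 0.01, "yaw": 9, "jaw": 1}, {"dx": 0.33, "dy": -0.38, "dz": 0.01, "yaw": 9, "jaw": 1}, {"dx": 0.333, "dy": -0.42, "dz": 0.01, "yaw": 9, "jaw": 1}, {"dx": 0.333, "dy": -0.46, "dz": 0.01, "yaw": 9, "jaw": 1}, {"dx": 0.333, "dy": -0.5, "dz": 0.01, "yaw": 9, "jaw": 1}, {"dx": 0.333, "dy": -0.54, "dz": 0.01, "yaw": 9, "jaw": 1}, {"dx": 0.333, "dy": -0.58, "dz": 0.01, "yaw": 9, "jaw": 1}, {"dx": 0.333, "dy": -0.6, "dz": 0.01, "yaw": 9, "jaw": 1}, {"dx": 0.333, "dy": -0.6, "dz": 0.01, "yaw": 9, "jaw": 1}, {"dx": 0.333, "dy": -0.6, "dz": 0.01, "yaw": 9, "jaw": 1}])

```text
clock: 2.15
eef_pos: [487.3, 31.8, 241.2]
tool_rot: [3.141, -0.0, 3.058]
force: [-0.1, 0.6, -0.1]
width: 85.4
gripper_force: 0.0
```

```bash
cat > look.py <<'E'
from h import *
import sys
f=sys.argv[1]
s=read_state();print(s["clock"],s["eef_pos"],s["tool_rot"],s["qpos"])
im,d,p=cloud("wrist");save(im,f+".png");X=pts(d,p);np.savez(f+".npz",im=im,d=d,X=X)
m=(d>0)&(X[...,2]>120)&(X[...,2]<175)&(X[...,0]>440)&(X[...,0]<640)&(abs(X[...,1])<220)
k,l,st,c=cv2.connectedComponentsWithStats(m.astype(np.uint8))
for i in range(1,k):
    if st[i,4]>40:
        P=X[l==i];t=P[P[:,2]>P[:,2].max()-5];print(c[i].round(),st[i,4],P[:,2].max(),t.mean(0).round(1),t.min(0).round(),t.max(0).round(),P.min(0).round(),P.max(0).round())
E
python3 look.py w2
```

```text
2.15 [487.32388778  31.79129303 241.24827277] [ 3.14095194e+00 -2.06332387e-04  3.05821804e+00] [-0.15259412  0.38612129  0.04176793  1.94505069 -0.02261631  0.81092947
  1.38910486]
[ 17. 234.] 952 146.42712808437219 [ 488.5 -162.1  144.1] [ 479. -171.  141.] [ 498. -156.  146.] [ 478. -171.  120.] [ 498. -155.  146.]
[347. 269.] 3549 166.91497218070873 [539.8  75.7 164.7] [529.  68. 162.] [552.  83. 167.] [518.  49. 120.] [565. 127. 167.]
```

View pics/w2.png

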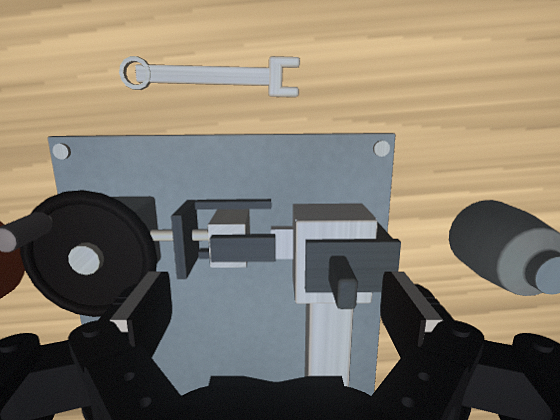

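The wrist view shows the tab top at (343,265), the handle at the left edge (20,235) and the slide between the stop at (184,240) and the coupler. Heights measure 146 and 166 mm, against the given 145 and 165.5. Next I'll grip the handle at about (488,-168).

>>> arm_command(deltas=[{"dx": 0.001, "dy": -0.04, "dz": 0, "yaw": 0, "jaw": 1}, {"dx": 0.001, "dy": -0.08, "dz": 0, "yaw": 0, "jaw": 1}, {"dx": 0.001, "dy": -0.12, "dz": 0, "yaw": 0, "jaw": 1}, {"dx": 0.001, "dy": -0.16, "dz": 0, "yaw": 0, "jaw": 1}, {"dx": 0.001, "dy": -0.19, "dz": 0, "yaw": 0, "jaw": 1}, {"dx": 0.001, "dy": -0.2, "dz": 0, "yaw": 0, "jaw": 1}, {"dx": 0.001, "dy": -0.2, "dz": -0.03, "yaw": 0, "jaw": 1}, {"dx": 0.001, "dy": -0.2, "dz": -0.06, "yaw": 0, "jaw": 1}, {"dx": 0.001, "dy": -0.2, "dz": -0.09, "yaw": 0, "jaw": 1}, {"dx": 0.001, "dy": -0.2, "dz": -0.115, "yaw": 0, "jaw": 1}, {"dx": 0.001, "dy": -0.2, "dz": -0.129, "yaw": 0, "jaw": 1}, {"dx": 0.001, "dy": -0.2, "dz": -0.129, "yaw": 0, "jaw": 0.6}, {"dx": 0.001, "dy": -0.2, "dz": -0.129, "yaw": 0, "jaw": 0.4}, {"dx": 0.001, "dy": -0.2, "dz": -0.129, "yaw": 0, "jaw": 0}, {"dx": 0.001, "dy": -0.2, "dz": -0.129, "yaw": 0, "jaw": 0}, {"dx": 0.001, "dy": -0.2, "dz": -0.129, "yaw": 0, "jaw": 0}, {"dx": 0.001, "dy": -0.2, "dz": -0.129, "yaw": 0, "jaw": 0}, {"dx": 0.001, "dy": -0.2, "dz": -0.129, "yaw": 0, "jaw": 0}])

```text
clock: 4.0
eef_pos: [489.4, -168.4, 113.4]
tool_rot: [3.141, 0.002, 3.059]
force: [-1.0, 2.0, 7.0]
width: 18.5
gripper_force: 58.5
```

```bash
python3 - <<'E'
from h import *
X=np.load("w2.npz");im=X["im"].astype(int);P=X["X"]
v,u=np.indices(im.shape[:2]);m=(abs(u-87)<22)&(abs(v-259)<22)&(im.min(-1)>110);Q=P[m];print("hub",len(Q),Q.mean(0).round(1),(Q.min(0)/2+Q.max(0)/2).round(1))
for (a,b,w) in((120,200,"stop/slide"),):
    for r in(45,50,55,60,65): 
        M=(abs(P[...,2]-r)<2.5)&(P[...,0]>480)&(P[...,0]<580)&(P[...,1]>-90)&(P[...,1]<40)
        y=P[M][:,1]; print(r,np.histogram(y,np.arange(-90,45,5))[0])
a0=np.radians(219)
for k in range(0,31): 
    a=a0-np.radians(12*k);print(k,((46*np.array([np.cos(a)-np.cos(a0),np.sin(a)-np.sin(a0)])).round(1)),end=";")
E
```

```text
hub 693 [ 524.7 -137.4  102.4] [479.6 -59.3 238.5]
45 [ 7  3  1  0  1 23 64  3  2  4  0  5  7  6  8  4  9 14  0  0  0  0  0  0
  0  0]
50 [ 0  0  0  0  1 28 65  0  0  0  0  8  5  6  6  7  6 10  0  0  0  0  0  0
  0  0]
55 [ 0  0  0  0  2 25 70  0  0  0  0  6 10  9  9 10 10 20  0  0  0  0  1  0
  0  5]
60 [ 0  0  0  0  1 22 68  0  0  0  0  4 10  6  6  6  9  8  0  0  0  0  3 10
 10 10]
65 [  0   0   0   0   1  26  72   0   0   0   0   9   7  11   9  10   8  22
   0   0   0   0  10 136 152 161]
0 [0. 0.];1 [-5.2  8.1];2 [-8.7 17. ];3 [-10.2  26.5];4 [-9.7 36.1];5 [-7.2 45.4];6 [-2.8 54. ];7 [ 3.2 61.5];8 [10.7 67.5];9 [19.3 71.9];10 [28.6 74.4];11 [38.2 74.9];12 [47.7 73.4];13 [56.6 69.9];14 [64.7 64.7];15 [71.5 57.9];16 [76.7 49.8];17 [80.2 40.9];18 [81.7 31.4];19 [81.2 21.8];20 [78.7 12.5];21 [74.3  3.9];22 [68.3 -3.6];23 [60.8 -9.6];24 [ 52.2 -14. ];25 [ 42.9 -16.5];26 [ 33.3 -17. ];27 [ 23.8 -15.5];28 [ 14.9 -12. ];29 [ 6.8 -6.8];30 [ 0. -0.];
```

>>> arm_command(deltas=[{"dx": -0.0052, "dy": 0.0081, "dz": 0, "yaw": 0, "jaw": 0}, {"dx": -0.0087, "dy": 0.017, "dz": 0, "yaw": 0, "jaw": 0}, {"dx": -0.0102, "dy": 0.0265, "dz": 0, "yaw": 0, "jaw": 0}, {"dx": -0.0097, "dy": 0.0361, "dz": 0, "yaw": 0, "jaw": 0}, {"dx": -0.0072, "dy": 0.0454, "dz": 0, "yaw": 0, "jaw": 0}, {"dx": -0.0028, "dy": 0.054, "dz": 0, "yaw": 0, "jaw": 0}, {"dx": -0.0028, "dy": 0.054, "dz": 0, "yaw": 0, "jaw": 0}, {"dx": -0.0028, "dy": 0.054, "dz": 0, "yaw": 0, "jaw": 0}])

```text
clock: 4.8
eef_pos: [485.1, -113.0, 113.4]
tool_rot: [3.14, -0.001, 3.06]
force: [-2.8, 3.0, 12.4]
width: 18.5
gripper_force: 59.2
```

>>> arm_command(deltas=[{"dx": 0.006, "dy": 0.0075, "dz": 0, "yaw": 0, "jaw": 0}, {"dx": 0.0135, "dy": 0.0135, "dz": 0, "yaw": 0, "jaw": 0}, {"dx": 0.0221, "dy": 0.0179, "dz": 0, "yaw": 0, "jaw": 0}, {"dx": 0.0314, "dy": 0.0204, "dz": 0, "yaw": 0, "jaw": 0}, {"dx": 0.041, "dy": 0.0209, "dz": 0, "yaw": 0, "jaw": 0}, {"dx": 0.0505, "dy": 0.0194, "dz": 0, "yaw": 0, "jaw": 0}, {"dx": 0.0594, "dy": 0.0159, "dz": 0, "yaw": 0, "jaw": 0}, {"dx": 0.0675, "dy": 0.0107, "dz": 0, "yaw": 0, "jaw": 0}, {"dx": 0.0743, "dy": 0.0039, "dz": 0, "yaw": 0, "jaw": 0}, {"dx": 0.0795, "dy": -0.0042, "dz": 0, "yaw": 0, "jaw": 0}, {"dx": 0.083, "dy": -0.0131, "dz": 0, "yaw": 0, "jaw": 0}, {"dx": 0.0845, "dy": -0.0226, "dz": 0, "yaw": 0, "jaw": 0}, {"dx": 0.084, "dy": -0.0322, "dz": 0, "yaw": 0, "jaw": 0}, {"dx": 0.0815, "dy": -0.0415, "dz": 0, "yaw": 0, "jaw": 0}, {"dx": 0.0771, "dy": -0.0501, "dz": 0, "yaw": 0, "jaw": 0}, {"dx": 0.0771, "dy": -0.0501, "dz": 0, "yaw": 0, "jaw": 0}, {"dx": 0.0771, "dy": -0.0501, "dz": 0, "yaw": 0, "jaw": 0}])

```text
clock: 6.5
eef_pos: [561.3, -164.5, 113.4]
tool_rot: [3.141, -0.002, 3.058]
force: [-3.1, 2.0, 8.8]
width: 18.6
gripper_force: 59.1
```

>>> arm_command(deltas=[{"dx": -0.006, "dy": -0.0075, "dz": 0, "yaw": 0, "jaw": 0}, {"dx": -0.0135, "dy": -0.0135, "dz": 0, "yaw": 0, "jaw": 0}, {"dx": -0.0221, "dy": -0.0179, "dz": 0, "yaw": 0, "jaw": 0}, {"dx": -0.0314, "dy": -0.0204, "dz": 0, "yaw": 0, "jaw": 0}, {"dx": -0.041, "dy": -0.0209, "dz": 0, "yaw": 0, "jaw": 0}, {"dx": -0.0505, "dy": -0.0194, "dz": 0, "yaw": 0, "jaw": 0}, {"dx": -0.0594, "dy": -0.0159, "dz": 0, "yaw": 0, "jaw": 0}, {"dx": -0.0675, "dy": -0.0107, "dz": 0, "yaw": 0, "jaw": 0}, {"dx": -0.0675, "dy": -0.0107, "dz": 0, "yaw": 0, "jaw": 0}, {"dx": -0.0675, "dy": -0.0107, "dz": 0, "yaw": 0, "jaw": 0}])

```text
clock: 7.5
eef_pos: [495.8, -174.3, 113.4]
tool_rot: [3.141, 0.002, 3.06]
force: [0.1, 1.2, 7.3]
width: 18.5
gripper_force: 58.9
```

```bash
cat > gap.py <<'E'
from h import *
im,d,p=cloud("scene");X=pts(d,p);np.savez("s2.npz",im=im,X=X)
import sys
if len(sys.argv)>1: save(cv2.resize(im[130:250,150:370],None,fx=3.5,fy=3.5),sys.argv[1])
for n in("scene.npz","s2.npz"):
    P=np.load(n)["X"]
    M=(P[...,2]>38)&(P[...,2]<80)&(P[...,0]>500)&(P[...,0]<570)&(P[...,1]>-75)&(P[...,1]<40)
    print(n,np.histogram(P[M][:,1],np.arange(-72,41,4)))
E
python3 gap.py
```

```text
scene.npz (array([31, 58, 53, 24,  7,  8,  9,  7, 25, 37, 34, 35, 35, 34, 34, 33, 31,
       11, 12,  7,  6, 11, 11, 21, 18, 23, 24, 27]), array([-72, -68, -64, -60, -56, -52, -48, -44, -40, -36, -32, -28, -24,
       -20, -16, -12,  -8,  -4,   0,   4,   8,  12,  16,  20,  24,  28,
        32,  36,  40]))
s2.npz (array([30, 59, 53, 32, 41, 29, 33, 30, 28, 31, 33, 34, 14, 12,  7,  8, 12,
       15,  9,  7,  0,  0,  0, 23, 27, 22, 25, 26]), array([-72, -68, -64, -60, -56, -52, -48, -44, -40, -36, -32, -28, -24,
       -20, -16, -12,  -8,  -4,   0,   4,   8,  12,  16,  20,  24,  28,
        32,  36,  40]))
```

>>> arm_command(deltas=[{"dx": -0.0035, "dy": 0.003, "dz": 0, "yaw": 0, "jaw": 0}, {"dx": -0.0068, "dy": 0.0068, "dz": 0, "yaw": 0, "jaw": 0}, {"dx": -0.0096, "dy": 0.0106, "dz": 0, "yaw": 0, "jaw": 0}, {"dx": -0.0096, "dy": 0.0106, "dz": 0, "yaw": 0, "jaw": 0}, {"dx": -0.0096, "dy": 0.0106, "dz": 0, "yaw": 0, "jaw": 0}])

```text
clock: 8.05
eef_pos: [486.2, -164.4, 113.4]
tool_rot: [3.141, 0.002, 3.059]
force: [-0.3, 1.1, 7.6]
width: 18.4
gripper_force: 58.9
```

>>> arm_command(deltas=[{"dx": -0.0024, "dy": 0.0043, "dz": 0, "yaw": 0, "jaw": 0}, {"dx": -0.0044, "dy": 0.0086, "dz": 0, "yaw": 0, "jaw": 0}, {"dx": -0.0059, "dy": 0.0132, "dz": 0, "yaw": 0, "jaw": 0}, {"dx": -0.0059, "dy": 0.0132, "dz": 0, "yaw": 0, "jaw": 0}, {"dx": -0.0059, "dy": 0.0132, "dz": 0, "yaw": 0, "jaw": 0}])

```text
clock: 8.55
eef_pos: [479.8, -151.4, 113.4]
tool_rot: [-3.142, 0.001, 3.059]
force: [-1.7, 1.3, 10.0]
width: 18.3
gripper_force: 59.0
```

>>> arm_command(deltas=[{"dx": -0.0009, "dy": 0.0047, "dz": 0, "yaw": 0, "jaw": 0}, {"dx": -0.0015, "dy": 0.0095, "dz": 0, "yaw": 0, "jaw": 0}, {"dx": -0.0015, "dy": 0.0143, "dz": 0, "yaw": 0, "jaw": 0}, {"dx": -0.0015, "dy": 0.0143, "dz": 0, "yaw": 0, "jaw": 0}, {"dx": -0.0015, "dy": 0.0143, "dz": 0, "yaw": 0, "jaw": 0}])

```text
clock: 9.05
eef_pos: [477.8, -136.9, 113.4]
tool_rot: [3.141, 0.0, 3.059]
force: [-3.1, 1.1, 10.6]
width: 18.5
gripper_force: 59.1
```

```bash
python3 gap.py s2.png
```

```text
scene.npz (array([31, 58, 53, 24,  7,  8,  9,  7, 25, 37, 34, 35, 35, 34, 34, 33, 31,
       11, 12,  7,  6, 11, 11, 21, 18, 23, 24, 27]), array([-72, -68, -64, -60, -56, -52, -48, -44, -40, -36, -32, -28, -24,
       -20, -16, -12,  -8,  -4,   0,   4,   8,  12,  16,  20,  24,  28,
        32,  36,  40]))
s2.npz (array([32, 58, 54, 46, 31, 32, 33, 33, 30, 28, 38, 29,  8,  8,  9,  6,  9,
       10,  5,  0,  0,  0,  0, 23, 24, 23, 28, 25]), array([-72, -68, -64, -60, -56, -52, -48, -44, -40, -36, -32, -28, -24,
       -20, -16, -12,  -8,  -4,   0,   4,   8,  12,  16,  20,  24,  28,
        32,  36,  40]))
```

View pics/s2.png

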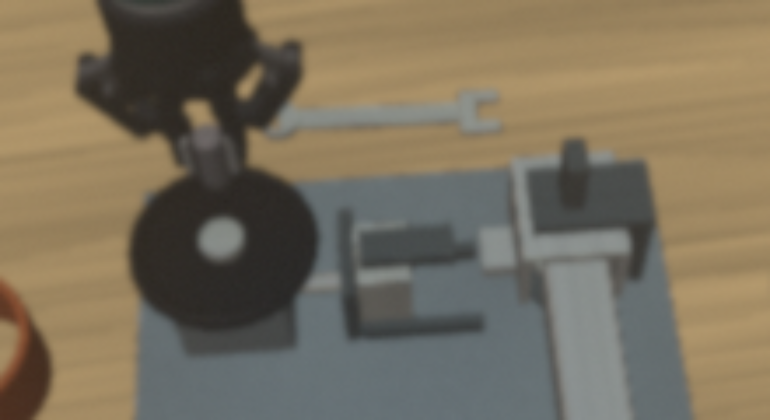

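The crop shows the slide's block at (385,265) almost against the stop at (350,270). I'll keep winding slowly.

>>> arm_command(deltas=[{"dx": 0.0005, "dy": 0.0048, "dz": 0, "yaw": 0, "jaw": 0}, {"dx": 0.0015, "dy": 0.0095, "dz": 0, "yaw": 0, "jaw": 0}, {"dx": 0.0015, "dy": 0.0095, "dz": 0, "yaw": 0, "jaw": 0}, {"dx": 0.0015, "dy": 0.0095, "dz": 0, "yaw": 0, "jaw": 0}])

```text
clock: 9.5
eef_pos: [477.9, -134.9, 113.4]
tool_rot: [-3.134, 0.0, 3.053]
force: [-5.7, -16.3, 8.9]
width: 18.4
gripper_force: 59.6
```

The hard stop is reached: −16 N against the motion, and the tool stopped 7 mm short of its command. Releasing and rising.

>>> arm_command(deltas=[{"dx": 0, "dy": -0.005, "dz": 0, "yaw": 0, "jaw": 0}, {"dx": 0, "dy": -0.006, "dz": 0, "yaw": 0, "jaw": 0.5}, {"dx": 0, "dy": -0.006, "dz": 0, "yaw": 0, "jaw": 1}, {"dx": 0, "dy": -0.006, "dz": 0, "yaw": 0, "jaw": 1}, {"dx": 0, "dy": -0.006, "dz": 0, "yaw": 0, "jaw": 1}, {"dx": 0, "dy": -0.006, "dz": 0, "yaw": 0, "jaw": 1}, {"dx": 0, "dy": -0.006, "dz": 0.02, "yaw": 0, "jaw": 1}, {"dx": 0, "dy": -0.006, "dz": 0.06, "yaw": 0, "jaw": 1}, {"dx": 0, "dy": -0.006, "dz": 0.1, "yaw": 0, "jaw": 1}, {"dx": 0, "dy": -0.006, "dz": 0.125, "yaw": 0, "jaw": 1}, {"dx": 0.02, "dy": 0.034, "dz": 0.125, "yaw": 0, "jaw": 1}, {"dx": 0.04, "dy": 0.074, "dz": 0.125, "yaw": 0, "jaw": 1}, {"dx": 0.06, "dy": 0.114, "dz": 0.125, "yaw": 0, "jaw": 1}, {"dx": 0.06, "dy": 0.154, "dz": 0.125, "yaw": 0, "jaw": 1}, {"dx": 0.06, "dy": 0.194, "dz": 0.125, "yaw": 0, "jaw": 1}, {"dx": 0.06, "dy": 0.204, "dz": 0.125, "yaw": 0, "jaw": 1}, {"dx": 0.06, "dy": 0.204, "dz": 0.125, "yaw": 0, "jaw": 1}, {"dx": 0.06, "dy": 0.204, "dz": 0.125, "yaw": 0, "jaw": 1}])

```text
clock: 11.3
eef_pos: [539.6, 74.7, 237.2]
tool_rot: [-3.14, -0.0, 3.058]
force: [1.1, -1.0, -0.2]
width: 85.3
gripper_force: 0.0
```

```bash
python3 look.py w3; python3 gap.py | tail -4
```

```text
11.3 [539.55550158  74.70717829 237.21940061] [-3.14025955e+00 -2.16719968e-04  3.05771702e+00] [-0.23798288  0.47074991  0.07049722  1.80735669 -0.04035246  0.8654438
  1.33797458]
[293. 212.] 4324 167.3695616126246 [540.7  76.  164.8] [529.  68. 162.] [553.  83. 167.] [518.  50. 120.] [567. 127. 167.]
s2.npz (array([31, 58, 55, 48, 32, 29, 35, 32, 30, 31, 31, 25, 11,  9, 12, 11, 12,
       12,  2,  0,  0,  0,  0, 23, 24, 24, 26, 25]), array([-72, -68, -64, -60, -56, -52, -48, -44, -40, -36, -32, -28, -24,
       -20, -16, -12,  -8,  -4,   0,   4,   8,  12,  16,  20,  24,  28,
        32,  36,  40]))
```

>>> arm_command(deltas=[{"dx": 0.001, "dy": 0.001, "dz": -0.03, "yaw": 0, "jaw": 1}, {"dx": 0.001, "dy": 0.001, "dz": -0.06, "yaw": 0, "jaw": 1}, {"dx": 0.001, "dy": 0.001, "dz": -0.09, "yaw": 0, "jaw": 1}, {"dx": 0.001, "dy": 0.001, "dz": -0.107, "yaw": 0, "jaw": 1}, {"dx": 0.001, "dy": 0.001, "dz": -0.107, "yaw": 0, "jaw": 0.5}, {"dx": 0.001, "dy": 0.001, "dz": -0.107, "yaw": 0, "jaw": 0.3}, {"dx": 0.001, "dy": 0.001, "dz": -0.107, "yaw": 0, "jaw": 0}, {"dx": 0.001, "dy": 0.001, "dz": -0.107, "yaw": 0, "jaw": 0}, {"dx": 0.001, "dy": 0.001, "dz": -0.107, "yaw": 0, "jaw": 0}, {"dx": 0.001, "dy": 0.001, "dz": -0.107, "yaw": 0, "jaw": 0}, {"dx": 0.001, "dy": 0.001, "dz": -0.107, "yaw": 0, "jaw": 0}])

```text
clock: 12.5
eef_pos: [541.2, 76.6, 131.4]
tool_rot: [-3.141, 0.002, 3.059]
force: [0.0, -1.5, 7.1]
width: 13.1
gripper_force: 60.0
```

>>> arm_command(deltas=[{"dx": 0.0004, "dy": 0.005, "dz": 0, "yaw": 0, "jaw": 0}, {"dx": 0.0008, "dy": 0.01, "dz": 0, "yaw": 0, "jaw": 0}, {"dx": 0.0012, "dy": 0.015, "dz": 0, "yaw": 0, "jaw": 0}, {"dx": 0.0016, "dy": 0.02, "dz": 0, "yaw": 0, "jaw": 0}, {"dx": 0.0016, "dy": 0.02, "dz": 0, "yaw": 0, "jaw": 0}, {"dx": 0.0016, "dy": 0.02, "dz": 0, "yaw": 0, "jaw": 0}, {"dx": 0.0016, "dy": 0.02, "dz": 0, "yaw": 0, "jaw": 0}])

```text
clock: 13.2
eef_pos: [542.5, 93.8, 131.3]
tool_rot: [-3.138, 0.001, 3.058]
force: [-1.4, -7.7, 7.5]
width: 13.5
gripper_force: 60.6
```

Tab pulled 17.2 mm with a 7.7 N spring force, consistent with the latch being free. Now a test lift along the arc.

>>> arm_command(deltas=[{"dx": 0.0014, "dy": 0, "dz": 0.0047, "yaw": 0, "jaw": 0}, {"dx": 0.0028, "dy": 0, "dz": 0.0095, "yaw": 0, "jaw": 0}, {"dx": 0.0044, "dy": -0.0003, "dz": 0.0143, "yaw": 0, "jaw": 0}, {"dx": 0.006, "dy": -0.0005, "dz": 0.019, "yaw": 0, "jaw": 0}, {"dx": 0.006, "dy": -0.0005, "dz": 0.019, "yaw": 0, "jaw": 0}, {"dx": 0.006, "dy": -0.0005, "dz": 0.019, "yaw": 0, "jaw": 0}])

```text
clock: 13.8
eef_pos: [547.3, 92.7, 148.2]
tool_rot: [-3.136, -0.002, 3.057]
force: [1.8, -7.8, -8.3]
width: 13.6
gripper_force: 58.5
```

>>> arm_command(deltas=[{"dx": 0.0018, "dy": 0, "dz": 0.0047, "yaw": 0, "jaw": 0}, {"dx": 0.0036, "dy": -0.0003, "dz": 0.0093, "yaw": 0, "jaw": 0}, {"dx": 0.0055, "dy": -0.0004, "dz": 0.0139, "yaw": 0, "jaw": 0}, {"dx": 0.0075, "dy": -0.0006, "dz": 0.0184, "yaw": 0, "jaw": 0}, {"dx": 0.0096, "dy": -0.0008, "dz": 0.0229, "yaw": 0, "jaw": 0}, {"dx": 0.0118, "dy": -0.0009, "dz": 0.0274, "yaw": 0, "jaw": 0}, {"dx": 0.0141, "dy": -0.0011, "dz": 0.0318, "yaw": 0, "jaw": 0}, {"dx": 0.0164, "dy": -0.0013, "dz": 0.0362, "yaw": 0, "jaw": 0}, {"dx": 0.0189, "dy": -0.0015, "dz": 0.0405, "yaw": 0, "jaw": 0}, {"dx": 0.0214, "dy": -0.0017, "dz": 0.0448, "yaw": 0, "jaw": 0}, {"dx": 0.0241, "dy": -0.0019, "dz": 0.049, "yaw": 0, "jaw": 0}, {"dx": 0.0268, "dy": -0.0021, "dz": 0.0532, "yaw": 0, "jaw": 0}, {"dx": 0.0296, "dy": -0.0024, "dz": 0.0573, "yaw": 0, "jaw": 0}, {"dx": 0.0324, "dy": -0.0026, "dz": 0.0614, "yaw": 0, "jaw": 0}, {"dx": 0.0354, "dy": -0.0028, "dz": 0.0655, "yaw": 0, "jaw": 0}, {"dx": 0.0384, "dy": -0.003, "dz": 0.0695, "yaw": 0, "jaw": 0}, {"dx": 0.0384, "dy": -0.003, "dz": 0.0695, "yaw": 0, "jaw": 0}, {"dx": 0.0384, "dy": -0.003, "dz": 0.0695, "yaw": 0, "jaw": 0}, {"dx": 0.0384, "dy": -0.003, "dz": 0.0695, "yaw": 0, "jaw": 0}])

```text
clock: 15.7
eef_pos: [583.1, 89.6, 216.7]
tool_rot: [-3.135, -0.008, 3.057]
force: [-2.2, -7.1, -5.2]
width: 13.0
gripper_force: 58.6
```

```bash
python3 - <<'E'
from h import *
s=read_state();print(s["eef_pos"],s["force"],abs(s["qd"]).max())
A=[]
for n in("scene","side"):
    im,d,p=cloud(n);A.append(im)
    X=pts(d,p);B=np.array([540.5,0.]);e=np.array([.997,-.08])
    # tongue top/side slope: light points within +-20mm of tongue line y=100, x 60..230
    o=np.array([540.9,75.4]);q=X[...,:2]-o;sx=q@e;sy=q@np.array([.08,.997])
    m=(d>0)&(sx>70)&(sx<190)&(abs(sy)<14)&(X[...,2]>90)
    if m.sum()>20: print(n,m.sum(),"tongue top slope",np.arctan(-np.polyfit(sx[m],X[...,2][m],1)[0]))
save(np.hstack([cv2.resize(A[0][110:250,150:350],(400,280)),cv2.resize(A[1][110:330,180:460],(400,314))[:280]]),"f.png")
E
```

```text
[583.12383628  89.55844614 216.664219  ] [-2.18721467 -7.09592557 -5.20088538] 0.0015975053347255551
scene 3644 tongue top slope 1.3116688450421787
side 179 tongue top slope 1.0850899329479007
```

View pics/f.png

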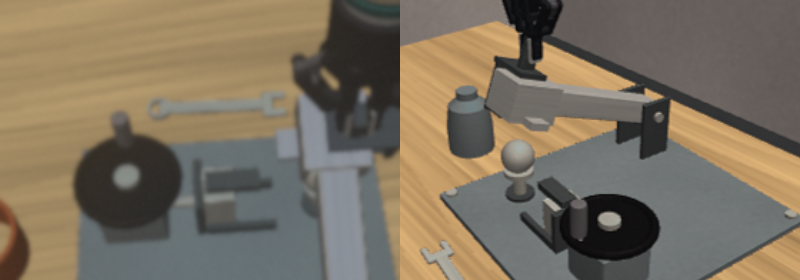

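The side half shows the coupler clear of the ball at (518,155), and the scene half shows the slide still at its stop at (200,195). I'll check the tongue angle with the gripper points filtered out.

```bash
python3 gap.py|tail -4; python3 - <<'E'
from h import *
for n in("scene","side"):
    im,d,p=cloud(n);X=pts(d,p);o=np.array([540.9,75.4]);q=X[...,:2]-o
    sx=q@[.997,-.08];sy=q@[.08,.997]
    m=(d>0)&(sx>100)&(sx<210)&(abs(sy)<15)&(X[...,2]>70)&(X[...,2]<190)&(im.min(-1)>80)
    x,z=sx[m],X[...,2][m]
    for _ in range(4):
        f=np.polyfit(x,z,1);k=abs(z-np.polyval(f,x))<6
        if k.sum()<20:break
        x,z=x[k],z[k]
    print(n,len(x),"angle",np.arctan(-f[0]))
E
```

```text
s2.npz (array([31, 58, 54, 47, 30, 30, 34, 30, 31, 30, 37, 25, 12, 13,  9, 13,  8,
       10,  7,  0,  0,  0,  0,  0,  0,  0,  0,  0]), array([-72, -68, -64, -60, -56, -52, -48, -44, -40, -36, -32, -28, -24,
       -20, -16, -12,  -8,  -4,   0,   4,   8,  12,  16,  20,  24,  28,
        32,  36,  40]))
scene 994 angle 0.37594936846867394
side 155 angle 0.37602995459291255
```

```bash
python3 -c "
from cell import *
print(finish_job())"
```

```text
the job is handed in; nothing more can be done
None
```

Job handed in: the hold-down is wound back to its stop, the latch was pulled clear, and the tongue is held still in the gripper at 0.376 rad, about 88 mm up; nothing was commanded near the valve cap, pipe collar or spanner, though I did not re-measure them at the end.

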